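Close the keeper bar of a card carrier and latch it

ROBOT

A 6-joint arm with a two-finger parallel gripper is mounted at the origin on a cart in front of the work surface, level with it; the furniture and walls round the work are solid. World frame = base frame: x ahead of the robot, y to its left, z up, the work surface at z = 0. Lengths are in mm, angles in rad, forces in N, time in s.
With the tool pointing down it reaches from about 350 to 875 mm from the base axis. Payload 4.2 kg.
Tool frame: the origin (TCP) lies at the very end of the fingers, on their centre line; the grasp point (between the pads) lies 19 mm behind it (arm.grasp_offset is the distance from the TCP to the grasp point, in mm); z points along the fingers, y is the direction in which the jaws open and shut (so a half turn about z gives the same grasp; the last joint's range is limited). The gripper opens to 85 mm and grips with 20 to 120 N. Pads are 22 mm wide; open, the fingers measure 114 mm over their backs; the gripper's body (76 mm by 85 mm) begins 54 mm behind the grasp point. The pads swing forward as they close: fully open they stand 13 mm farther back than shut.
Start: joints at [1.436, 0.385, 0.008, 0, -1.194, -0.259], TCP at [239.779, 577.153, 231.312] pointing down, gripper open.
Joint ranges: [-3.14, 3.14], [-1.21, 2.06], [-1.07, 1.41], [-3.16, 2.05], [-2.99, -0.16], [-3.1, 3.1]. Speed limits (rad/s): [2.79, 2.79, 3.14, 3.14, 3.14, 3.14].

INTERFACE

Orientations are given as a unit quaternion [x, y, z, w].
In Python, from bench import arm gives the robot as it stands.
- The arm moves only by the tool arm_command, never from a script. Its argument "commands" is one flat list of numbers, 4 for each row, row after row: the shift along the tool's x, y, z in m, then the turn about the tool's z in degrees. In form: [tx, ty, tz, roll, tx, ty, tz, roll, ...]. A call has exactly 5 rows; each row shifts and turns the pose as measured when the row begins, along the tool's axes as they then stand; what a row does not reach is not made up. A row lasts 1/10 s, in which the tool goes at most 50 mm and 8.59 degrees, less where a joint would pass 70% of its speed; a pose out of reach is approached as far as the arm can. A call with a gripper value outside its range is refused whole. "jaw" is the opening, from 0 (shut) to 1 (fully open), set as the call begins (left out, the last holds). The fingers move at their own pace and stop on an object; the grip force is fixed at half the most. Time passes only in rows, so rows that do not move let the fingers close, or fill a call up. It gives the time, the measured TCP pose, the force and the opening at its end, in the units of the state.
- arm.read_state(): the state, without advancing time (a new reading comes with each control period).
- arm.get_image(name): name is "scene" or "top" or "wrist"; returns the picture (400x640x3 uint8, red, green, blue); there is no depth.
- arm.camera_info(name): a dict with "camera_matrix" (3x3 intrinsics, pixels), "k1" (the pictures are not rectified: a ray, as slopes to the right and down, at radius r is drawn at 1 + k1 r^2 times it, then the intrinsics apply), "world_from_camera" (4x4, takes a point from camera to world coordinates). Camera axes: x right, y down, z forward; pixel columns grow to the right and rows downward; lengths in mm; the calibration is good to about 2 mm. A picture is of the moment at which its call begins: read the wrist's pose just before it. camera_info takes no time and is no camera call; for the wrist camera it gives the pose at the moment of the call.
- arm.job_done(): hands the job in, once; it reports no verdict.
Trained networks look in the newest picture that a camera, given by its name, has taken for a name from the list of things; names that differ only in an ending like _2 or _b are one class to them, and where a whole thing is asked for, a point or a joint stands for the part that bears it (a point fixed in the world has none). Each returns a list of dicts, best first, with "confidence" (0 to 1); they miss things now and then, are a little off and sometimes report something else, mostly with a low value. They report only what shows in the picture. A call takes as long as a camera call.
- arm.regions_of(camera, target): "mask" (400x640 bool, what is visible of it).
- arm.place_of(camera, target): "centre" ([x, y, z] in mm, in the coordinates of the camera as it stood for that picture, good to about 4 mm: a listed point, or the origin of a listed thing).
The state is a dict: "clock": time; "joints": joint angles; "joint_vel": joint speeds; "joint_efforts": joint torques, N m; "position": TCP position; "ee_rot": TCP orientation; "contact_force": force on the tool from outside, world axes, zero at the start; "wrist_torque": the same for the moment, N m; "gripper_width": finger opening in mm.
Only numpy, scipy, OpenCV 4.12 (cv2) and the standard library are available. Lean on these libraries where they do the work, as an engineer would, in place of code of your own. Each camera call takes 0.05 s, during which the arm holds its last target.

TASK

Secure the two packs of cards in the plywood carrier tray for transport: first swing the steel keeper bar all the way down over them, then swing the flat hook fully over the end of the bar until it rests in its catch. Leave the packs lying in the tray, and do not shift or knock over the tape roll, check weight, eraser and glue stick that stand around it.

Things in the scene. Friction and masses are not known exactly. Their poses are not given: they have to be found in the camera images.
- carrier: Plywood tray, 111 (x) x 185 (y) mm, 50 mm high, fixed to the table. Origin on its underside below the centre of the hollow for the packs (95 x 125 mm inside, floor 8 mm thick); z up. The bar is hinged at its +y end; at its -y end (y -0.0625 to -0.1145) a solid wooden ledge, top at z 0.050, carries the hook and its catch, and the end of the bar comes to lie on it.
- bar (a joint): Flat steel keeper bar, 24 mm wide, 6 thick, reaching 165 from its hinge. Rad: 0 = closed (hard stop; level, along the carrier's -y, its top at carrier z 0.056), 1.57 = straight up, to 1.9 = leaning back over the +y end. Stiff hinge: it stays where left, needs some 1 to 3 N at 0.12 m from the hinge. Push it over from its +y (back) side, and press down from above to finish.
- bar_hinge (a point): Centre of the bar's hinge axis, which runs along the carrier's x, at carrier (0, 0.070, 0.053). Orientation as the carrier's.
- bar_end (a point): Middle of the free end of the bar, 165 mm from the hinge axis.
- hook (a joint): Flat steel arm, 12 mm wide, 4 thick, 92 long, that turns level about an upright pivot on the ledge, with an upright round stud at its free end to push it by. Rad: 0 = closed (hard stop; arm along the carrier's -x, over the bar's end and under the roof of the catch), growing as it swings out to the -y side; 1.57 = along -y. It stays where left; some 0.5 N at the stud moves it.
- hook_pivot (a point): The hook's pivot, axis upright, at carrier (0.035, -0.090, 0.060), at mid-thickness of the arm. Orientation as the carrier's.
- hook_stud (a point): Point in the middle of the height of the stud: 90 mm from the pivot; the stud is 14 mm across and stands 34 mm tall, from carrier z 0.058 to 0.092 (this point at 0.076).
- catch (a point): The catch: centre of the roof of a small steel bracket on the ledge, 14 (x) x 19 (y) mm, top at carrier z 0.0695, with a post at its +y side and open towards -y; the arm of the hook slides in under its roof.
- pack_0: Banded pack of trimmed cards, 86 x 56 x 33 mm, lying across the tray in its +y half; origin at the centre of its underside
- pack_1: Banded pack of trimmed cards, 86 x 56 x 33 mm, lying across the tray in its -y half; origin at the centre of its underside
- tape_roll: Bystander, to be left alone: roll of brown packing tape lying flat, 104 mm across, 48 mm high; origin at the centre of its underside
- weight_1: Bystander, to be left alone: brass check weight, 29 mm across, 46 mm high; origin at the centre of its underside
- eraser: Bystander, to be left alone: small block eraser, 23x55x15 mm, lying flat; origin at the centre of its underside
- glue_stick: Bystander, to be left alone: glue stick standing upright, 24 mm across, 86 mm high; origin at the centre of its underside

How it is judged:
By the outcome, as a careful person would: the job done as asked, in the order asked, and still so for the second after the job is handed in, with the robot touching nothing.
It also fails if it takes over 48 s, if anything falls off the work surface, if the arm or the gripper's body presses on something with over 40 N, if the wrist force passes 120 N, or if a joint passes its speed limit or range.

## Working session

There is one attempt and no reset: what is moved stays moved. The work goes in short steps, Python scripts to look and compute and a tool call to move; the robot and the scene stay as the last step left them, time stands still between calls to the robot, and variables do not carry over. Pictures are saved under pics/ and viewed, and the job is handed in when it is done.

Besides the shell and the picture viewer there is one more tool, called by a JSON object that holds its "fn" and its "kwargs", one argument or row to a line. arm_command: Moves the arm, as the interface text tells. Its arguments: {"type":"object","properties":{"commands":{"type":"array"},"jaw":{"type":"number"}},"required":["commands"]}

```bash
ls; mkdir -p pics; cat > h.py <<'E'
import numpy as np, cv2
from bench import arm
from scipy.spatial.transform import Rotation as R
def save(cam,name):
    im=arm.get_image(cam); cv2.imwrite(f'pics/{name}.png',cv2.cvtColor(np.asarray(im),cv2.COLOR_RGB2BGR)); return im
def place(cam,t):
    T=np.array(arm.camera_info(cam)['world_from_camera'])
    return [((T@np.r_[d['centre'],1])[:3].round(1).tolist(),round(d['confidence'],2)) for d in arm.place_of(cam,t)[:2]]
def proj(cam,P):
    c=arm.camera_info(cam);T=np.linalg.inv(np.array(c['world_from_camera']));K=np.array(c['camera_matrix'])
    p=(T@np.r_[P,1])[:3];s=p[:2]/p[2];s=s*(1+c['k1']*(s@s));return (K@np.r_[s,1])[:2]
E
python3 - <<'E'
from h import *
print(arm.read_state())
for c in ['scene','top']:
    save(c,c+'0')
    for t in ['carrier','bar_hinge','bar_end','hook_pivot','hook_stud','catch','pack_0','tape_roll','weight_1','eraser','glue_stick']:
        print(c,t,place(c,t))
E
```

```text
pics
{'clock': 0.0, 'joints': array([ 1.43563862e+00,  3.85551550e-01,  6.62139367e-03, -5.25087246e-04,
       -1.19396476e+00, -2.58592889e-01]), 'joint_vel': array([ 0.00035245,  0.00275038,  0.0002509 , -0.00105755, -0.00027149,
        0.00056599]), 'joint_efforts': array([-7.94895714e-04, -3.92292452e+01,  1.88401330e+01,  4.18647632e+00,
       -4.64190845e-03, -2.61916909e-06]), 'position': array([239.5402807 , 576.6459353 , 230.21898129]), 'ee_rot': array([ 9.80663054e-01, -1.95700830e-01, -1.78837354e-04,  1.06234785e-03]), 'contact_force': array([-0.54944508,  0.07895691, -0.25270488]), 'wrist_torque': array([ 0.01515321, -0.02533174, -0.02501209]), 'gripper_width': 85.3421009966366}
scene carrier [([490.6, -36.0, -0.9], 0.55)]
scene bar_hinge [([473.8, 26.0, 53.6], 0.82)]
scene bar_end [([464.4, 46.5, 217.2], 0.64)]
scene hook_pivot [([554.9, -114.3, 56.6], 0.87)]
scene hook_stud [([567.9, -204.0, 72.9], 0.72)]
scene catch [([499.3, -125.4, 66.9], 0.7), ([557.6, -111.3, 58.4], 0.64)]
scene pack_0 [([483.9, -8.6, 8.9], 0.89), ([506.1, -66.7, 7.7], 0.78)]
scene tape_roll [([618.4, 66.5, -1.6], 0.95), ([565.5, -200.2, 69.3], 0.74)]
scene weight_1 [([634.5, -8.7, -3.2], 0.73)]
scene eraser [([506.9, -68.2, 8.5], 0.59)]
scene glue_stick [([659.1, -85.2, 0.3], 0.67), ([471.9, 21.8, 54.2], 0.38)]
top carrier [([493.6, -39.4, 1.5], 0.77), ([387.8, -50.4, 0.1], 0.42)]
top bar_hinge [([474.6, 24.6, 53.4], 0.94)]
top bar_end [([462.9, 47.4, 217.5], 0.62)]
top hook_pivot [([550.0, -119.7, 60.2], 0.74)]
top hook_stud [([564.4, -206.7, 75.6], 0.58)]
top catch [([494.2, -135.7, 69.6], 0.78)]
top pack_0 [([485.4, -12.1, 5.9], 0.59), ([505.0, -70.5, 8.7], 0.56)]
top tape_roll [([615.5, 64.1, -2.1], 0.66)]
top weight_1 [([631.0, -7.2, -1.8], 0.6), ([477.7, 23.9, 51.4], 0.55)]
top eraser [([384.9, -50.6, -3.6], 0.97)]
top glue_stick [([655.0, -87.8, -1.2], 0.82)]
```

View pics/scene0.png

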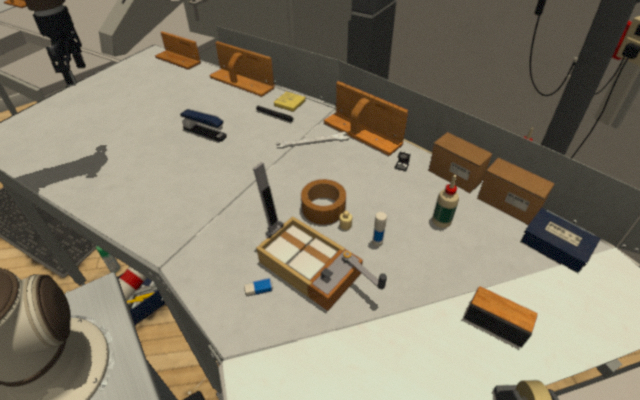

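View pics/top0.png

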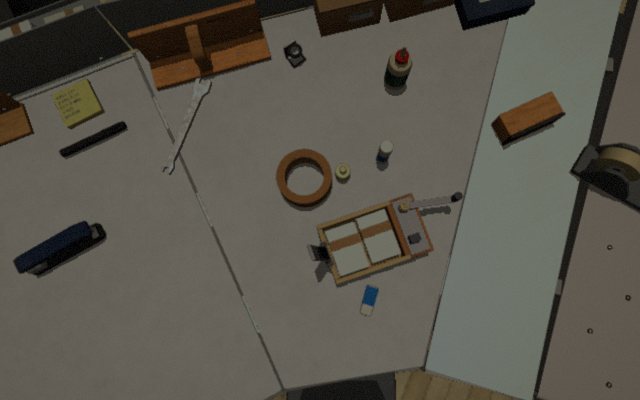

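```bash
cat > fit.py <<'E'
from h import *
from scipy.optimize import least_squares
L={'o':(0,0,0),'h':(0,70,53),'p':(35,-90,60)}
obs=[('o',490.6,-36),('o',493.6,-39.4),('h',473.8,26),('h',474.6,24.6),('p',554.9,-114.3),('p',550,-119.7)]
def T(v,P): 
    r=R.from_euler('z',v[2]).as_matrix(); return r@np.array(P,float)+[v[0],v[1],0]
s=least_squares(lambda v:np.concatenate([(T(v,L[k])[:2]-[x,y]) for k,x,y in obs]),[490,-38,.2]);V=s.x
if __name__=='__main__':
    print(V,np.degrees(V[2]),s.fun.round(1))
    for n in ['scene','top']:
        im=cv2.imread(f'pics/{n}0.png')
        def dot(P,c): cv2.circle(im,tuple(int(round(a)) for a in proj(n,T(V,P))),2,c,-1)
        for x in(-55.5,55.5):
            for y in (70.5,-114.5): dot((x,y,50),(0,0,255))
        for x in(-47.5,47.5):
            for y in (62.5,-62.5): dot((x,y,50),(255,0,0))
        dot((0,70,53),(0,255,0));dot((35,-90,62),(0,255,0))
        for a in (1.4,1.57,1.7): dot((0,70-165*np.cos(a),53+165*np.sin(a)),(255,0,255))
        for a in (1.3,1.57,1.8): dot((35-90*np.cos(a),-90-90*np.sin(a),92),(255,255,0))
        cv2.imwrite(f'pics/{n}_o.png',cv2.resize(im[:, 100:500] if 0 else im,(800,500)))
E
python3 fit.py
```

```text
[ 4.93181487e+02 -4.00077112e+01  2.84384212e-01] 16.294015119273226 [ 2.6 -4.  -0.4 -0.6 -0.3  1.2 -1.1  2.6 -2.9 -2.3  2.   3.1]
```

The scene view shows the bar upright at px (265,200), the hook swung out with its stud at (382,282), and both packs in the tray. Next I check the fitted carrier pose by overlay.

```bash
python3 - <<'E'
import re
s=open('fit.py').read().replace("cv2.imwrite(f'pics/{n}_o.png',cv2.resize(im[:, 100:500] if 0 else im,(800,500)))","crops.append(cv2.resize(im[140:310,230:410] if n=='scene' else im[130:310,290:480],(400,400),interpolation=cv2.INTER_CUBIC))").replace("    for n in","    crops=[]\n    for n in",1)
s=s.replace("2,c,-1","1,c,-1")+"    cv2.imwrite('pics/o1.png',np.hstack(crops))\n"
open('fit.py','w').write(s)
E
python3 fit.py
```

```text
[ 4.93181487e+02 -4.00077112e+01  2.84384212e-01] 16.294015119273226 [ 2.6 -4.  -0.4 -0.6 -0.3  1.2 -1.1  2.6 -2.9 -2.3  2.   3.1]
```

View pics/o1.png

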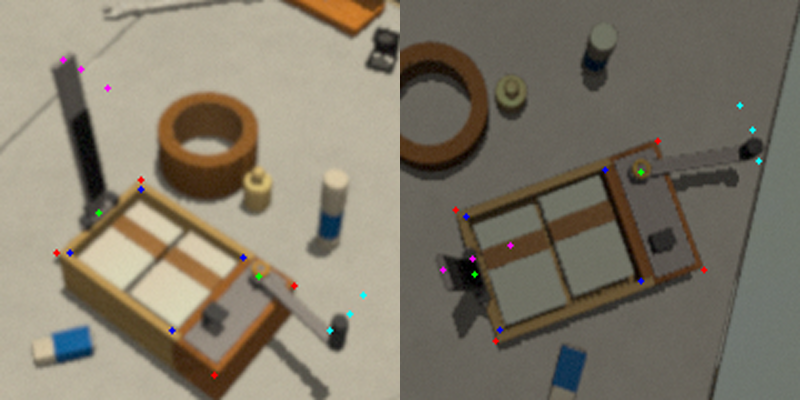

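{"fn": "arm_command", "kwargs": {
  "commands": [0,0,0,-7.8,0,0,0,-7.8,0,0,0,-7.8,0,0,0,-7.8,0,0,0,-7.8],
  "jaw": 0
}}

```text
clock: 1.7
position: [239.8, 577.2, 231.3]
ee_rot: [0.988, 0.156, -0.0, -0.0]
contact_force: [-0.3, 0.2, 0.2]
gripper_width: 12.6
```

```bash
cat > st.py <<'E'
import sys
from fit import *
def st():
    s=arm.read_state();r=R.from_quat(s['ee_rot']).as_matrix()
    C=R.from_euler('z',V[2]).as_matrix()
    l=C.T@(np.array(s['position'])-[V[0],V[1],0])
    f=C.T@np.array(s['contact_force'])
    yaw=np.degrees(np.arctan2(r[1,0],r[0,0]))-np.degrees(V[2])
    return s,l,f,yaw,r,C
def to(P,n=0):
    s,l,f,yaw,r,C=st()
    d=r.T@C@(np.array(P,float)-l)
    return d
if __name__=='__main__':
    s,l,f,yaw,r,C=st()
    print('t',round(s['clock'],2),'local',l.round(1),'F',f.round(1),'yawrel',round(yaw,1),'w',round(s['gripper_width'],1),'tilt',r[:,2].round(3),'j',s['joints'].round(2))
    if len(sys.argv)>1: print('tool shift',to([float(a) for a in sys.argv[1:4]]).round(1))
E
python3 st.py 0 150 205
```

```text
t 1.7 local [-70.1 663.5 231.3] F [-0.2  0.2  0.2] yawrel 1.7 w 12.6 tilt [-0.  0. -1.] j [ 1.44  0.38  0.01 -0.   -1.19  0.45]
tool shift [ 55.2 515.3  26.3]
```

{"fn": "arm_command", "kwargs": {
  "commands": [0.006,0.046,0,0.4,0.006,0.046,0,0.4,0.006,0.046,0,0.4,0.006,0.046,0,0.4,0.006,0.046,0,0]
}}

```text
clock: 2.2
position: [337.8, 364.9, 229.6]
ee_rot: [0.989, 0.147, 0.001, -0.0]
contact_force: [1.3, -0.5, -0.2]
gripper_width: 0.2
```

```bash
python3 st.py 0 150 205
```

```text
t 2.2 local [-35.5 432.2 229.6] F [ 1.1 -0.8 -0.2] yawrel 0.7 w 0.2 tilt [ 0.001  0.001 -1.   ] j [ 1.15  0.17 -0.3   0.   -1.1   0.71]
tool shift [ 32.3 282.6  24.6]
```

{"fn": "arm_command", "kwargs": {
  "commands": [0.006,0.048,0.002,0.3,0.006,0.048,0.002,0.3,0.006,0.048,0.005,0,0.006,0.048,0.005,0,0.005,0.048,0.005,0]
}}

```text
clock: 2.7
position: [436.6, 135.9, 212.8]
ee_rot: [0.99, 0.144, 0.004, -0.002]
contact_force: [0.6, -0.8, 0.4]
gripper_width: 0.1
```

```bash
python3 - <<'E'
from h import *
save('scene','s1');save('wrist','w1')
for c in ['scene']:
    for t in ['bar_end','hook_stud']: print(place(c,t))
a=cv2.imread('pics/s1.png')[80:320,200:440];b=cv2.imread('pics/w1.png')
cv2.imwrite('pics/s1c.png',np.hstack([cv2.resize(a,(400,400)),cv2.resize(b,(400,400))]))
E
python3 st.py 0 150 205
```

```text
[([467.7, 49.1, 217.6], 0.68)]
[([474.9, 25.2, 55.1], 0.74), ([565.8, -203.7, 72.5], 0.66)]
t 2.9 local [ -5.  185.4 212.5] F [0.3 0.7 1.3] yawrel 0.0 w 0.5 tilt [ 0.006  0.005 -1.   ] j [ 0.66  0.11 -0.42 -0.   -1.04  1.2 ]
tool shift [ 4.9 35.4  7.4]
```

View pics/s1c.png

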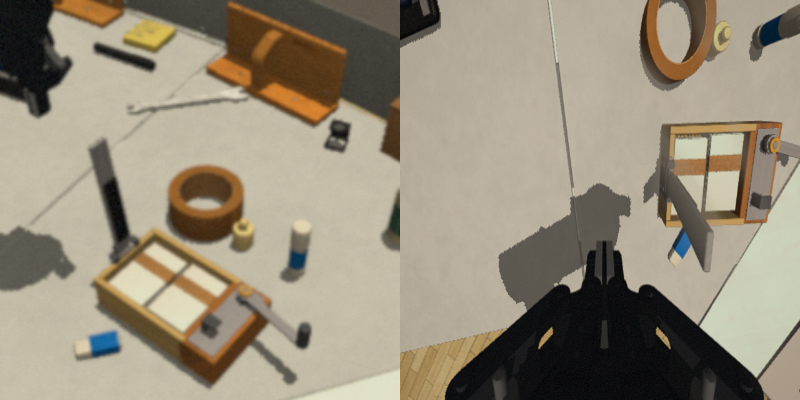

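```bash
python3 - <<'E'
from st import *
s=st()[0]; print(proj('scene',s['position']), proj('wrist',s['position']))
for a in (1.6,1.7,1.8): print(a,proj('scene',T(V,(0,70-165*np.cos(a),53+165*np.sin(a)))),proj('wrist',T(V,(0,70-165*np.cos(a),53+165*np.sin(a)))))
print(proj('wrist',T(V,(0,70,53))))
E
```

```text
[223.17326685 148.32676654] [327.37242659 255.33273423]
1.6 [264.37620662 168.28322919] [538.95064742 251.8414822 ]
1.7 [258.16480161 165.1204896 ] [506.26465947 250.69661613]
1.8 [252.29947948 162.771325  ] [472.919447   248.15875329]
[436.2996792  179.61035182]
```

{"fn": "arm_command", "kwargs": {
  "commands": [0.002,0.02,0.006,0,0.002,0.02,0.006,0,0.002,0.02,0.006,0,0,0.01,0.002,0,0,0,0,0]
}}

```text
clock: 3.4
position: [463.5, 76.2, 193.5]
ee_rot: [0.989, 0.148, 0.006, -0.003]
contact_force: [-0.4, 0.5, -0.4]
gripper_width: 0.2
```

```bash
python3 st.py 0 87 188
```

```text
t 3.4 local [  4.1 119.9 193.5] F [-0.2  0.6 -0.4] yawrel 0.7 w 0.2 tilt [ 0.01   0.008 -1.   ] j [ 0.51  0.15 -0.42 -0.   -0.99  1.36]
tool shift [-4.6 32.8  5.3]
```

{"fn": "arm_command", "kwargs": {
  "commands": [-0.002,0.012,0.001,0,-0.002,0.012,0.001,0,-0.001,0.012,0.002,0,0,0.012,0.002,0,0,0.012,0.003,0]
}}

```text
clock: 3.9
position: [478.2, 17.5, 185.7]
ee_rot: [0.988, 0.151, 0.008, -0.004]
contact_force: [0.6, 0.2, 1.2]
gripper_width: 0.2
```

```bash
python3 st.py 0 19 171; python3 - <<'E'
from h import *
save('scene','s2');cv2.imwrite('pics/s2c.png',cv2.resize(cv2.imread('pics/s2.png')[80:320,200:440],(500,500)))
print(place('scene','bar_end'))
E
```

```text
t 3.9 local [  1.8  59.4 185.7] F [ 0.6 -0.   1.2] yawrel 1.1 w 0.2 tilt [ 0.016  0.011 -1.   ] j [ 0.37  0.17 -0.42 -0.01 -0.97  1.5 ]
tool shift [-2.9 40.5 14.4]
[([483.6, -3.8, 216.7], 0.77), ([554.2, -112.1, 56.3], 0.21)]
```

View pics/s2c.png

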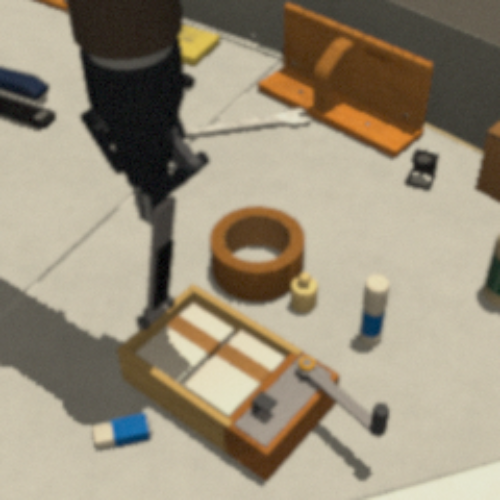

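The bar is being pushed forward by the closed fingers (crop px 160,240) and is now just past vertical. I continue along the arc.

{"fn": "arm_command", "kwargs": {
  "commands": [-0.001,0.015,0.005,0.4,-0.001,0.015,0.005,0.4,-0.001,0.014,0.007,0.3,0,0.013,0.009,0,0,0.012,0.01,0]
}}

```text
clock: 4.5
position: [497.5, -52.1, 148.2]
ee_rot: [0.99, 0.141, 0.01, -0.004]
contact_force: [-0.0, 0.9, 0.1]
gripper_width: 0.1
```

```bash
python3 st.py -1 -31 123; python3 - <<'E'
from h import *
print(place('scene','bar_end'))
E
```

```text
t 4.5 local [  0.7 -12.8 148.2] F [0.2 0.9 0.1] yawrel -0.1 w 0.1 tilt [ 0.018  0.011 -1.   ] j [ 0.22  0.25 -0.42 -0.01 -0.88  1.64]
tool shift [-2.2 18.4 25. ]
[([483.6, -3.8, 216.7], 0.77), ([554.2, -112.1, 56.3], 0.21)]
```

{"fn": "arm_command", "kwargs": {
  "commands": [0,0.01,0.013,0,0,0.008,0.013,0,0,0.006,0.014,0,0,0.005,0.014,0,0,0.003,0.014,0]
}}

```text
clock: 5.05
position: [507.6, -86.1, 75.0]
ee_rot: [0.99, 0.14, 0.008, -0.004]
contact_force: [-0.5, -0.4, 0.7]
gripper_width: 0.3
```

```bash
python3 st.py 0 -51 58; python3 - <<'E'
from h import *
save('scene','s3');cv2.imwrite('pics/s3c.png',cv2.resize(cv2.imread('pics/s3.png')[120:320,220:420],(500,500)))
print(place('scene','bar_end'))
E
```

```text
t 5.05 local [  0.9 -48.3  75. ] F [-0.6 -0.3  0.7] yawrel -0.2 w 0.3 tilt [ 0.015  0.01  -1.   ] j [ 0.14  0.37 -0.47 -0.01 -0.72  1.72]
tool shift [-1.1  2.8 17. ]
[([523.6, -124.6, 80.2], 0.58), ([496.8, -127.8, 68.5], 0.46)]
```

View pics/s3c.png

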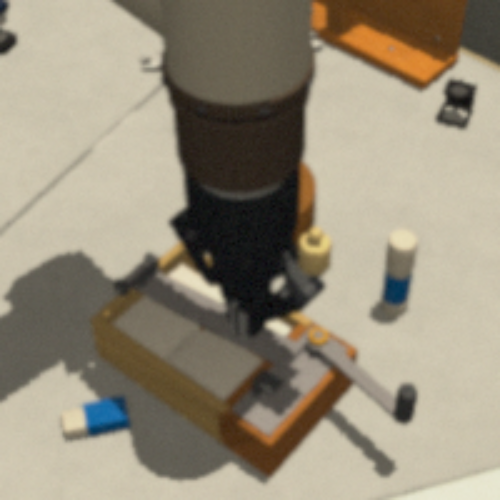

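The bar is nearly down, its end hanging just above the ledge (crop px 260,355). I press it down gently.

{"fn": "arm_command", "kwargs": {
  "commands": [0,0.001,0.006,0,0,0.001,0.006,0,0,0,0.004,0,0,0,0.003,0,0,0,0.002,0]
}}

```text
clock: 5.65
position: [507.8, -87.9, 55.7]
ee_rot: [0.99, 0.141, 0.006, -0.003]
contact_force: [-6.2, 2.6, 22.6]
gripper_width: 0.1
```

```bash
python3 st.py 0 -51 56
```

```text
t 5.65 local [  0.6 -50.1  55.7] F [-5.2  4.2 22.6] yawrel -0.1 w 0.1 tilt [ 0.011  0.008 -1.   ] j [ 0.14  0.4  -0.48 -0.01 -0.67  1.72]
tool shift [-0.6  0.9 -0.3]
```

Reading 22.6 N at the hard-stop height (z 55.7), so the bar is down. I lift off.

{"fn": "arm_command", "kwargs": {
  "commands": [0,0,-0.02,0,0,0,-0.03,0,0,0,-0.02,0,0.02,0.02,0,0,0.02,0.03,0,0]
}}

```text
clock: 6.15
position: [558.4, -123.4, 131.3]
ee_rot: [0.99, 0.143, 0.007, -0.003]
contact_force: [1.1, 0.6, 0.1]
gripper_width: 0.0
```

{"fn": "arm_command", "kwargs": {
  "commands": [0.015,0.04,0,0,0.01,0.04,0,0,0,0.01,0,0,0,0,0,0,0,0,0,0]
}}

```text
clock: 6.65
position: [612.5, -206.2, 131.7]
ee_rot: [0.99, 0.143, 0.009, -0.003]
contact_force: [-0.0, 0.1, 0.4]
gripper_width: 0.0
```

```bash
python3 st.py 60 -182 110; python3 - <<'E'
from st import *
save('scene','s4');save('top','t4')
cv2.imwrite('pics/s4c.png',np.hstack([cv2.resize(cv2.imread('pics/s4.png')[160:320,230:410],(400,400)),cv2.resize(cv2.imread('pics/t4.png')[150:310,300:480],(400,400))]))
for c in('scene','top'):
  for t in ('bar_end','hook_stud','hook_pivot','catch'):
    for p,cf in place(c,t):print(c,t,(R.from_euler('z',-V[2]).as_matrix()@(np.array(p)-[V[0],V[1],0])).round(1),cf)
E
```

```text
t 6.65 local [  67.9 -193.   131.7] F [0.  0.1 0.4] yawrel 0.2 w 0.0 tilt [ 0.018  0.009 -1.   ] j [-0.08  0.49 -0.08 -0.01 -0.98  1.94]
tool shift [ -8.3 -11.   21.6]
scene bar_end [  4.6 -90.8  55.3] 0.82
scene hook_stud [  26.2 -177.5   73.5] 0.67
scene hook_stud [ 37.8 -89.5  57.2] 0.57
scene hook_pivot [ 42.4 -88.6  56.1] 0.65
scene catch [-21.3 -84.6  67.4] 0.76
top hook_stud [  21.2 -181.    76.2] 0.58
top hook_stud [147.7  66.2   1.7] 0.29
top catch [ 0.2 66.2 55.6] 0.51
```

View pics/s4c.png

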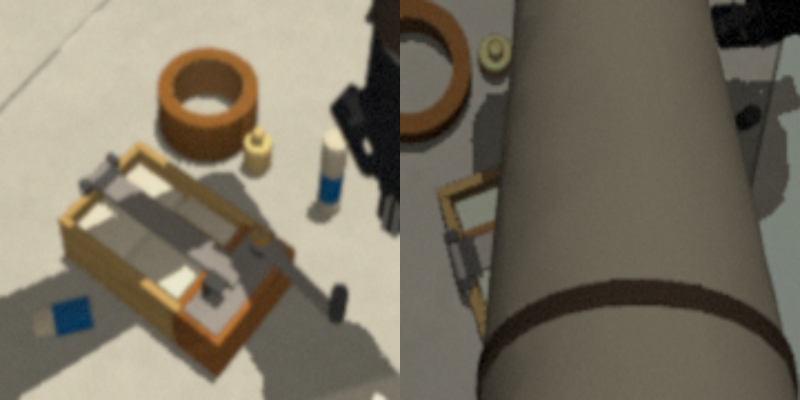

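The bar lies on the ledge (crop px 215,265), and the stud is at about local (23,-180). Next I lower the fingers beside the stud on its +x side.

{"fn": "arm_command", "kwargs": {
  "commands": [-0.002,-0.003,0.012,0,-0.002,-0.003,0.012,2,-0.002,-0.003,0.012,2,-0.001,-0.002,0.012,2,0,0,0.009,2]
}}

```text
clock: 7.65
position: [603.4, -195.7, 71.5]
ee_rot: [0.997, 0.072, 0.01, -0.004]
contact_force: [-0.2, 0.4, -0.3]
gripper_width: -0.2
```

```bash
python3 st.py 40 -182 75; python3 - <<'E'
from st import *
save('scene','s5')
cv2.imwrite('pics/s5c.png',cv2.resize(cv2.imread('pics/s5.png')[160:320,250:430],(500,450)))
E
```

```text
t 7.65 local [  62.1 -180.4   71.5] F [-0.1  0.4 -0.3] yawrel -8.1 w -0.2 tilt [ 0.02   0.009 -1.   ] j [-0.06  0.54 -0.17 -0.01 -0.84  1.79]
tool shift [-21.6   4.7  -4. ]
```

View pics/s5c.png

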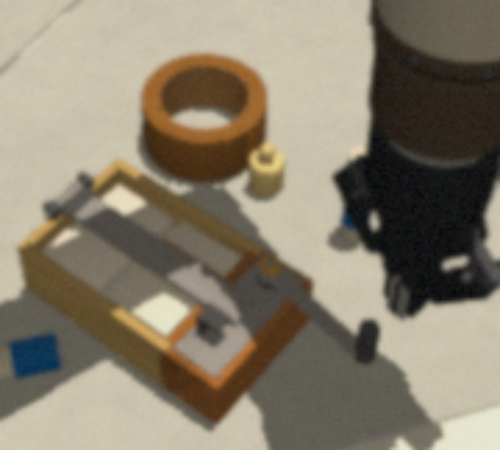

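{"fn": "arm_command", "kwargs": {
  "commands": [-0.008,0.002,-0.002,0.2,-0.008,0.002,-0.001,0.2,-0.006,0.001,0,0.2,-0.006,0.001,0,4,-0.009,0.001,0,6]
}}

```text
clock: 8.2
position: [564.3, -207.7, 72.2]
ee_rot: [1.0, -0.024, 0.009, -0.005]
contact_force: [0.4, -0.8, -0.2]
gripper_width: 0.2
```

```bash
python3 st.py 5.6 -177 74; python3 - <<'E'
from st import *
save('scene','s6')
cv2.imwrite('pics/s6c.png',cv2.resize(cv2.imread('pics/s6.png')[160:320,250:430],(500,450)))
E
```

```text
t 8.2 local [  21.2 -180.9   72.2] F [ 0.2 -0.9 -0.2] yawrel -19.0 w 0.2 tilt [ 0.019  0.009 -1.   ] j [-0.09  0.49 -0.25 -0.02 -0.81  1.62]
tool shift [-16.    1.4  -2.1]
```

View pics/s6c.png

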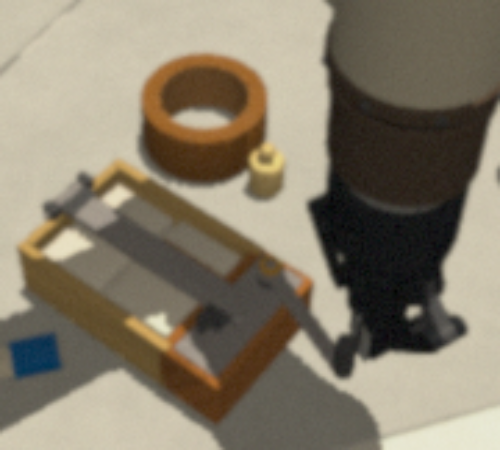

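The stud (crop px 345,355) is moving with the fingers. I follow the arc while turning.

{"fn": "arm_command", "kwargs": {
  "commands": [-0.0095,0.0015,0,6,-0.0095,0.0015,-0.001,6,-0.0095,0.0015,-0.001,6,-0.0095,0.0015,0,6,-0.0095,0.0015,0,6]
}}

```text
clock: 8.75
position: [515.6, -204.2, 76.8]
ee_rot: [0.957, -0.289, 0.012, -0.008]
contact_force: [1.3, 1.1, 0.2]
gripper_width: -0.2
```

```bash
python3 st.py -22.4 -161.7 74; python3 - <<'E'
from st import *
save('scene','s7')
cv2.imwrite('pics/s7c.png',cv2.resize(cv2.imread('pics/s7.png')[160:320,250:430],(500,450)))
s,l,f,yaw,r,C=st()
d=l[:2]-[35,-90]; print(np.hypot(*d), np.degrees(np.arctan2(-d[1],-d[0]))) 
E
```

```text
t 8.75 local [ -24.6 -163.8   76.8] F [1.6 0.7 0.2] yawrel -50.0 w -0.2 tilt [ 0.027  0.008 -1.   ] j [-0.09  0.42 -0.37 -0.02 -0.75  1.09]
tool shift [-0.3 -3.   2.9]
95.12704615200369 49.99709313938013
```

View pics/s7c.png

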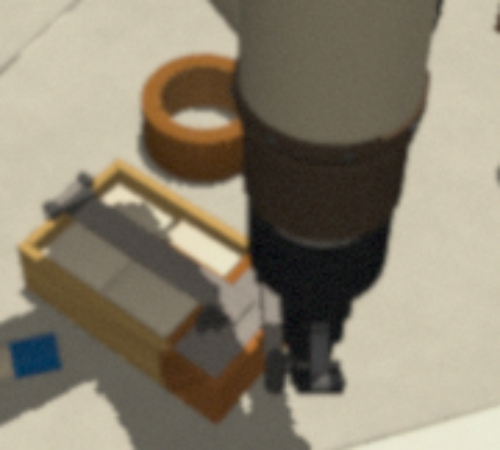

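{"fn": "arm_command", "kwargs": {
  "commands": [-0.0095,0.001,0.001,6,-0.0095,0.001,0.001,6,-0.0095,0.001,0,6,-0.0095,0.001,0,6,-0.0095,0.001,0,6]
}}

```text
clock: 9.3
position: [478.8, -174.7, 77.0]
ee_rot: [0.848, -0.53, 0.012, -0.012]
contact_force: [0.5, -0.1, 0.1]
gripper_width: 0.2
```

```bash
python3 st.py -55 -108 74; python3 - <<'E'
from st import *
save('scene','s8')
cv2.imwrite('pics/s8c.png',cv2.resize(cv2.imread('pics/s8.png')[160:320,250:430],(500,450)))
E
```

```text
t 9.3 local [ -51.6 -125.2   77. ] F [ 0.5 -0.2  0.1] yawrel -80.3 w 0.2 tilt [ 0.033  0.007 -0.999] j [-0.04  0.35 -0.49 -0.01 -0.7   0.5 ]
tool shift [-17.6   0.5   2.9]
```

View pics/s8c.png

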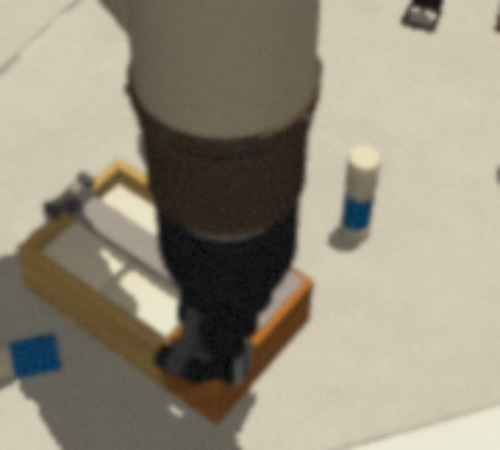

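{"fn": "arm_command", "kwargs": {
  "commands": [-0.005,0,0.001,3,-0.005,0,0.001,3,-0.004,0,0,2,-0.003,0,0,1,-0.002,0,0,0]
}}

```text
clock: 9.85
position: [472.7, -159.1, 77.0]
ee_rot: [0.808, -0.589, 0.014, -0.012]
contact_force: [2.2, -15.4, -7.6]
gripper_width: -0.0
```

```bash
python3 st.py -55 -108 74
```

```text
t 9.85 local [ -53.1 -108.6   77. ] F [ -2.2 -15.4  -7.6] yawrel -88.5 w -0.0 tilt [ 0.037  0.003 -0.999] j [-0.    0.34 -0.52 -0.   -0.68  0.31]
tool shift [-0.7  2.   3. ]
```

About 15 N at the expected closed position. I back off and look.

{"fn": "arm_command", "kwargs": {
  "commands": [0.006,0,0,0,0.015,0,0,0,0.02,0,-0.02,0,0.02,0,-0.04,0,0.02,0,-0.04,0]
}}

```text
clock: 10.35
position: [491.8, -237.9, 175.4]
ee_rot: [0.813, -0.583, 0.008, -0.009]
contact_force: [2.1, 0.2, 0.2]
gripper_width: -0.1
```

{"fn": "arm_command", "kwargs": {
  "commands": [0.03,0,-0.03,0,0.04,0,-0.02,0,0.04,0,0,0,0.02,0,0,0,0,0,0,0]
}}

```text
clock: 10.85
position: [538.0, -370.6, 238.5]
ee_rot: [0.816, -0.577, 0.017, -0.012]
contact_force: [-0.7, -0.2, 0.1]
gripper_width: 0.1
```

```bash
python3 st.py; python3 - <<'E'
from st import *
save('scene','s9');save('top','t9');save('wrist','w9')
cv2.imwrite('pics/s9c.png',np.hstack([cv2.resize(cv2.imread('pics/s9.png')[180:320,250:390],(400,400),interpolation=cv2.INTER_CUBIC),cv2.resize(cv2.imread('pics/t9.png')[150:310,300:460],(400,400),interpolation=cv2.INTER_CUBIC)]))
for c in('scene','top','wrist'):
  for t in ('bar_end','hook_stud','catch','tape_roll','weight_1','eraser','glue_stick'):
    for p,cf in place(c,t)[:1]:print(c,t,p,(R.from_euler('z',-V[2]).as_matrix()@(np.array(p)-[V[0],V[1],0])).round(1),cf)
E
```

```text
t 10.85 local [ -49.7 -329.9  238.5] F [-0.7  0.   0.1] yawrel -86.8 w 0.1 tilt [ 0.041 -0.001 -0.999] j [-0.36  0.41  0.07 -0.01 -1.19  0.71]
scene bar_end [524.9, -128.8, 52.1] [  5.5 -94.1  52.1] 0.97
scene hook_stud [471.5, -139.2, 71.7] [-48.6 -89.1  71.7] 0.74
scene catch [497.7, -126.8, 69.1] [-20.  -84.6  69.1] 0.67
scene tape_roll [618.1, 66.8, -0.8] [149.9  67.5  -0.8] 0.57
scene weight_1 [630.6, -7.7, -4.9] [141.   -7.5  -4.9] 0.61
scene eraser [476.1, 25.9, 51.8] [ 2.1 68.1 51.8] 0.21
scene glue_stick [662.7, -86.9, 2.5] [149.6 -92.6   2.5] 0.87
top bar_end [520.9, -128.5, 53.2] [  1.8 -92.7  53.2] 0.92
top hook_stud [467.7, -144.5, 72.7] [-53.8 -93.1  72.7] 0.62
top catch [491.8, -129.4, 68.4] [-26.4 -85.4  68.4] 0.97
top tape_roll [618.3, 63.5, -0.0] [149.1  64.2   0. ] 0.86
top weight_1 [629.0, -8.0, -3.4] [139.3  -7.4  -3.4] 0.59
top eraser [388.2, -53.1, -1.5] [-104.4   16.9   -1.5] 0.59
top glue_stick [507.3, -71.3, 6.1] [  4.8 -34.    6.1] 0.72
wrist weight_1 [661.7, -86.7, -0.1] [ 1.486e+02 -9.210e+01 -1.000e-01] 0.47
wrist glue_stick [658.0, -86.6, 0.8] [145.1 -91.    0.8] 0.48
```

View pics/s9c.png

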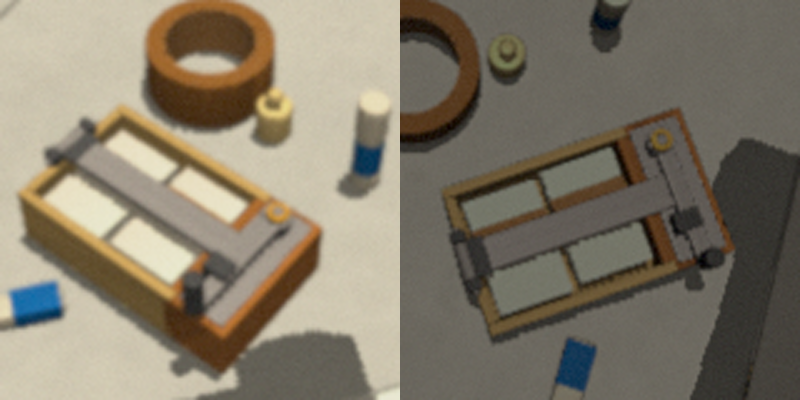

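View pics/w9.png

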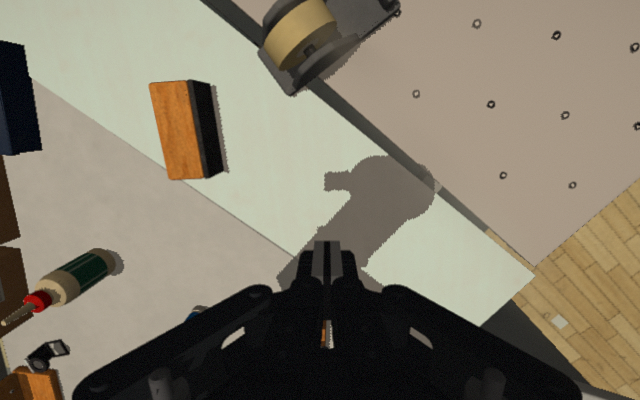

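```bash
python3 - <<'E'
from st import *
print('top/scene predicted stud top, pivot top')
for a in (0,.05,.1,.2): print(a,[proj(c,T(V,(35-90*np.cos(a),-90-90*np.sin(a),92))).round(1).tolist() for c in('top','scene')])
print([proj(c,T(V,(35,-90,66))).round(1).tolist() for c in('top','scene')])
ims=[]
for n,(y,x) in (('top',(185,395)),('scene',(245,290))):
    im=cv2.imread(f'pics/{n[0]}9.png')
    im=cv2.resize(im[y:y+80,x:x+80],(400,400),interpolation=cv2.INTER_CUBIC)
    for a,c in ((0,(0,0,255)),(.1,(0,255,0))):
        for q in ((35-90*np.cos(a),-90-90*np.sin(a),92),(35-90*np.cos(a),-90-90*np.sin(a),58),(35,-90,64)):
            p=(proj(n,T(V,q))-[x,y]+.5)*5; cv2.circle(im,tuple(int(v) for v in p),3,c,-1)
    ims.append(im)
cv2.imwrite('pics/z9.png',cv2.convertScaleAbs(np.hstack(ims),alpha=1.5))
E
```

```text
top/scene predicted stud top, pivot top
0 [[425.0, 253.8], [315.3, 278.1]]
0.05 [[427.6, 252.9], [317.3, 279.4]]
0.1 [[430.0, 251.9], [319.4, 280.7]]
0.2 [[434.7, 249.5], [323.8, 283.0]]
[[404.7, 206.2], [346.3, 255.5]]
```

View pics/z9.png

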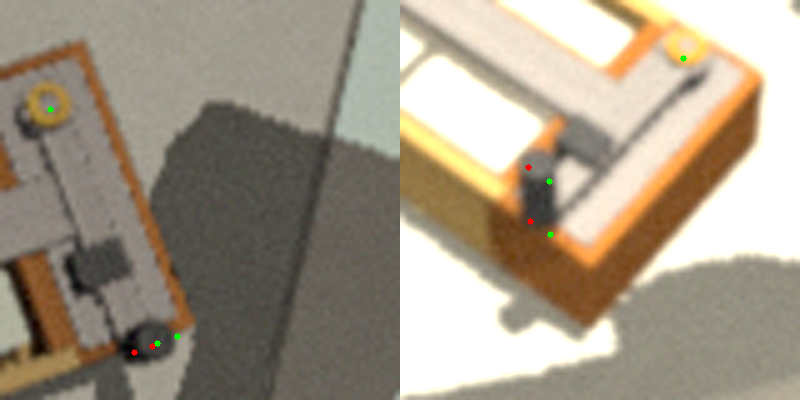

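The top and scene views match the hook at 0 rad within 0.02–0.04 rad, about the limit of the measurement. The 15 N stop force also supports closed. The bar is flat, the packs are in the tray and the bystanders are in place, so I hand in.

```bash
python3 - <<'E'
from h import *
print(arm.job_done()); print(arm.read_state()['clock'])
E
```

```text
the job is handed in; nothing more can be done
None
the job is handed in; nothing more can be done
```

I swung the keeper bar down first, then pushed the hook's stud round until the arm was under the catch roof. I then moved the gripper well clear and handed the job in at about 12 s of the 48 s allowed.

**Bar:** I pressed it to its stop. The fingertips stood at z 55.7 mm (expected 56) with about 23 N on them. Afterwards the bar end measured at z 52–53 mm, flat on the ledge.

**Hook:** It stopped at the expected closed position with about 15 N, against some 0.5 N needed to move it. In the pictures it reads 0.02–0.04 rad from fully closed. That is about the limit of my measurement, so I rely on the force for calling it closed, and I did not press it a second time.

**Packs and bystanders:** The packs lie in the tray. The tape roll, check weight, eraser and glue stick measured within a few mm of where they started, which is within the detector's error. Some low-confidence detections, such as the eraser in the scene view and the glue stick in the top view, were plainly other things, and I disregarded them. Off the bar and the hook, the arm's force reading never rose above about 2 N.

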